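Spin and brake the index turntable

ROBOT

A 6-joint arm with a two-finger parallel gripper is mounted at the origin on the work surface. World frame = base frame: x ahead of the robot, y to its left, z up, the work surface at z = 0. Lengths are in m, angles in rad, forces in N, time in s.
With the tool pointing down it reaches from about 0.375 to 0.975 m from the base axis. Payload 3.8 kg.
Tool frame: the origin (TCP) lies midway between the tips of the shut fingers; the grasp point (between the pads) lies 19 mm behind it; z points along the fingers, y is the line along which they close (so a half turn about z gives the same grasp; the last joint's range is limited). The gripper opens to 88 mm and grips with 3 to 60 N. Pads are 18 mm wide; open, the fingers measure 123 mm over their backs; the gripper's body (75 mm by 187 mm) begins 45 mm behind the grasp point.
Start: joints at [-1.3, 0.264, 1.604, -0, 1.274, -0.037], TCP at [0.204, -0.643, 0.239] pointing down, gripper open.
Joint ranges: [-2.63, 2.63], [-0.94, 2.18], [0.31, 2.57], [-1.31, 4.45], [0, 2.66], [-2.55, 2.55]. Speed limits (rad/s): [2.57, 2.57, 3.14, 3.14, 3.14, 3.14].

INTERFACE

Orientations are given as a rotation vector (axis times angle).
In Python, from cell import manip, inverse_kinematics, cams, order gives the robot as it stands. Calls block until the motion is done:
- manip.move_pose(position, orientation): joint-space move of the TCP to a pose.
- manip.move_linear(position, rate=0.15, rot=None): straight line of the TCP; rot=None keeps the orientation; rate is the mean speed in m/s.
- manip.set_joints(angles): joint-space move.
- manip.set_gripper(opening, force=None): finger opening in m; force is the grip in N (None keeps the last); returns when the fingers have stopped.
- manip.dwell(seconds).
- inverse_kinematics(position, orientation): joint angles nearest the present ones, or None.
- manip.state(): the state.
- cams.capture(name): name is "side" or "top"; returns a dict with "image" (384x512x3 uint8, blue, green, red), "z_map" (384x512 float32, m along the optical axis (not along the pixel's ray), 0 where there is no reading), "intrinsics" (3x3 intrinsics, pixels), "position" and "orientation" of the camera in the world. Camera axes: x right, y down, z forward; pixel columns grow to the right and rows downward; lengths in m; the calibration is good to about 2 mm. A picture is of the moment at which its call begins.
A pose or a line that the arm cannot do raises manip.IKError and nothing moves.
- order.close_job(): hands the job in; it is judged then, once.
The state is a dict: "clock": time; "joint_pos": joint angles; "joint_velocities": joint speeds; "tau": joint torques, N m; "tool_pos": TCP position; "tcp_rot": TCP orientation; "contact_force": force on the tool from outside, world axes, zero at the start; "moment": the same for the moment, N m; "gripper_width": finger opening in m; "grasp_force": force on a finger pad.
Only numpy, scipy, OpenCV 4.12 (cv2) and the standard library are available. Lean on these libraries where they do the work, as an engineer would, in place of code of your own. Each camera call takes 0.05 s, during which the arm holds its last target. There are 200 camera calls.

TASK

Check the free run of the index turntable: flick it with the fingertips so that it spins by itself, untouched, for at least two seconds, then brake it with a fingertip so that it stops with its nose between the two posts of the gate. Stop it there in one go: the fingers must not halt, hold or nudge it while its nose stands just short of or just past the gate, within a hand's breadth (80 mm); lift nothing and leave the loose things beside it alone. Finish with the fingertip still resting on the wheel, holding it stopped.

Things in the scene. Friction and masses are not known exactly. Their poses are not given: they have to be found in the camera images.
- wheel: Bare aluminium disc, level, 280 mm across, 12 mm thick, about 1 kg, turning freely without limit either way about its upright axis; once flicked it loses half its speed in 8 to 14 s and does not stop by itself in the time given. Origin on the axis at the underside, 34 mm above the table; top face 46 mm above it. x axis points to the nose, z up. Fixed on its middle: a cream nest 90 x 62 mm with a black housing, 33 mm high in all.
- pin (a point): Top centre of the pin opposite the nose, one of three fixed upright steel pins on the wheel, 12 mm in diameter and 30 mm high above its top face, 85 mm from the axis, at 90, 180 and 270 degrees from the nose (none at the nose). They serve to flick the wheel.
- ring (a point): Point 118 mm from the axis on the wheel's top face, on the nose's side; turns with the wheel. It lies on the bare flat ring between pins and rim (95 to 139 mm from the axis) where a fingertip pressed down from above brakes the wheel within about 0.1 s.
- nose_tip (a point): Tip of the nose, the short dark steel spike, 24 mm wide at the rim and 8 mm at its tip, as thick as the disc, that projects 16 mm beyond the rim of the wheel; a dark radial stripe on the disc leads to it. The point lies 156 mm from the axis at the height of the disc's top face, and turns with the wheel.
- base: Fixed base of the turntable: dark steel plate 170 x 170 x 12 mm on the table with a hub under the wheel. Origin on the table under the wheel's axis, z up; x axis points from the axis to the gate.
- gate (a point): Middle of the gate: where the tip of the nose is when midway between the gate's posts (156 mm from the axis, at the height of the disc's top face). The posts: two upright black bars 14 x 12 mm, 70 mm high above the table, 54 mm apart in the clear, standing just outside the nose's circle (centres 177 mm from the axis).
- glue: Loose small white bottle, 32 mm across, 75 mm high, standing; origin under its centre. To be left alone.
- housing: Loose black camera housing, 85 x 42 x 34 mm; origin under its centre. To be left alone.
- driver: Loose screwdriver, 170 mm long, lying; to be left alone.
- tray: Loose blue open tray, 130 x 90 x 35 mm; origin under its centre. To be left alone.

How it is judged:
On the way, in this order (a step that is already met when the one before it is completed fails the run):
1. the wheel spins by itself, faster than 0.4 rad/s and touched by nothing, for two seconds (angular speed of wheel above 0.4 rad/s and contact force between wheel and anything else below 0.02 N), for 1.9 s.
2. a fingertip holds the wheel stopped with the nose between the gate posts (horizontal distance between nose_tip and gate below 0.024 m and angular speed of wheel below 0.06 rad/s and contact force between the fingers and wheel above 0.4 N), for 0.3 s.
At the end, for the whole second after the job is handed in: The fingers rest on the wheel (over 0.4 N), the wheel stands still (under 0.06 rad/s) and the tip of the nose is within 24 mm of the middle of the gate (all of step 2); the arm keeps its last pose, push and grip.
It fails at once if a bystander is shifted more than 15 mm or lifted (distance of any of glue, housing, driver, tray from where it was at the start of the episode above 0.015 m).
It fails at once if the wheel is stopped or nudged along by the fingers just outside the gate (nose tip 32 to 80 mm from the gate's middle, slower than 0.2 rad/s) (horizontal distance between nose_tip and gate between 0.032 and 0.08 m and angular speed of wheel below 0.2 rad/s and contact force between the fingers and wheel above 0.3 N).
It also fails if it takes over 51 s, if anything falls off the work surface, if the arm or the gripper's body presses on something with over 40 N, if the wrist force passes 120 N, or if a joint passes its speed limit or range.

## Working session

There is one attempt and no reset: what is moved stays moved. The work goes in short steps, each a Python script; the robot and the scene stay as the last script left them, time stands still between calls to the robot, and variables do not carry over. Pictures are saved under pics/ and viewed, at most 10 in all, crops included, and the job is handed in when it is done.

```bash
ls; mkdir -p pics; python3 - <<'E'
from cell import manip,cams
import cv2,numpy as np
for n in("top","side"):
    c=cams.capture(n);cv2.imwrite(f"pics/{n}0.png",c["image"]);np.savez(f"{n}0.npz",**c)
    print(n,c["position"],c["orientation"],c["intrinsics"])
s=manip.state();print(s["clock"],s["tool_pos"],s["tcp_rot"])
E
```

```text
pics
top [0.44714717 0.01416481 0.96144551] [-2.15498772  2.17841468 -0.11562788] [[359.4409059    0.         257.25436554]
 [  0.         359.4409059  190.28802398]
 [  0.           0.           1.        ]]
side [0.28699818 0.9998186  0.83263832] [-0.2892781   2.67635187 -1.3667858 ] [[475.58755129   0.         256.8803955 ]
 [  0.         475.58755129 191.78118862]
 [  0.           0.           1.        ]]
0.1 [ 0.20436337 -0.642668    0.23752766] [-3.10251808e+00 -4.81343423e-01  3.56343651e-04]
```

View pics/top0.png

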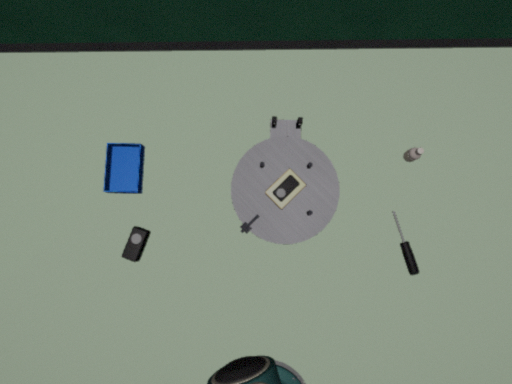

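View pics/side0.png

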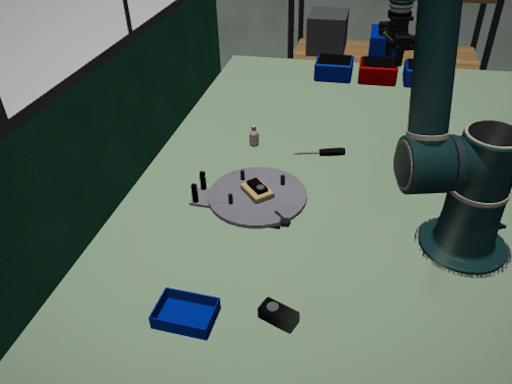

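The top view shows the wheel centre near (285,190), the nose at (246,228), pins at (262,165), (310,165) and (309,213), and gate posts at (275,122) and (299,122). The side view shows the same layout, with the nose at (284,222) and the posts at (194,193) and (203,181).

```bash
cat > h.py <<'E'
import numpy as np,cv2
from scipy.spatial.transform import Rotation as R
def plane(c,uv,z):
    uv=np.atleast_2d(uv).astype(float);K=c["intrinsics"]
    d=np.c_[(uv-[K[0,2],K[1,2]])/[K[0,0],K[1,1]],np.ones(len(uv))]@R.from_rotvec(c["orientation"]).as_matrix().T
    p=c["position"];return (p+d*((z-p[2])/d[:,2])[:,None])[:,:2]
V,U=np.mgrid[:384,:512];UV=np.c_[U.ravel(),V.ravel()]
def nose(c,C,thr=60,r0=.125,r1=.16,near=None,win=.8,skip=None):
    """nose angle: dark pixels on the disc plane with radius r0..r1"""
    P=plane(c,UV,.046)-C;r=np.hypot(*P.T)
    m=(c["image"].max(2).ravel()<thr)&(r>r0)&(r<r1)
    a=np.arctan2(P[:,1],P[:,0])
    if near is not None: m&=abs(np.angle(np.exp(1j*(a-near))))<win
    if skip is not None: m&=abs(np.angle(np.exp(1j*(a-skip[0]))))>skip[1]
    if m.sum()<4: return None,0,0
    z=np.exp(1j*a[m]).mean();return np.angle(z),int(m.sum()),abs(z)
E
python3 - <<'E'
from h import *
for n in("top","side"):
    c=np.load(n+"0.npz");im=c["image"]
    hsv=cv2.cvtColor(im,cv2.COLOR_BGR2HSV)
    # cream nest & disc (grey: low saturation)
    g=((hsv[...,1]<40)&(hsv[...,2]>70)).astype(np.uint8)
    g=cv2.morphologyEx(g,cv2.MORPH_OPEN,np.ones((9,9)))
    k,l,st,ce=cv2.connectedComponentsWithStats(g)
    c0=plane(c,[285,190] if n=="top" else [257,193],.046)[0]
    P=plane(c,UV,.046);near=np.hypot(*(P-c0).T).reshape(384,512)<.17
    i=1+np.argmax([(near&(l==j)).sum() for j in range(1,k)])
    cn=max(cv2.findContours((l==i).astype(np.uint8),0,cv2.CHAIN_APPROX_NONE)[0],key=len)[:,0]
    Q=plane(c,cn,.046);
    for _ in range(8):  # circle fit, trimmed
        A=np.c_[2*Q,np.ones(len(Q))];s=np.linalg.lstsq(A,(Q**2).sum(1),rcond=None)[0]
        rad=np.sqrt(s[2]+s[:2]@s[:2]);e=abs(np.hypot(*(Q-s[:2]).T)-rad);Q=Q[e<max(.003,2*np.median(e))]
    C=s[:2];print(n,"centre",C,"rad",rad,len(Q))
    pr=dict(top=[(262,165),(310,165),(309,213)],side=[(242,171),(283,177),(231,195)])[n]
    for u in pr:
        p=plane(c,u,.07)[0]-C;print(" pin r,ang",np.hypot(*p),np.degrees(np.arctan2(p[1],p[0])))
    for u in dict(top=[(275,119),(299.5,119.5)],side=[(194,185),(203,173)])[n]:
        p=plane(c,u,.07)[0]-C;print(" post r,ang",np.hypot(*p),np.degrees(np.arctan2(p[1],p[0])))
    a=nose(c,C,near=2.35);print(" nose",np.degrees(a[0]),a[1:])
    Z=c["z_map"][190,260] if n=="top" else 0;print(Z)
    hsvp=P.reshape(384,512,2)
from cell import inverse_kinematics as ik
C=np.array([.45,-.06])
E
```

```text
top centre [0.54289412 0.01816254] rad 0.6744836498796344 578
 pin r,ang 0.06563273077358125 -15.237152819416142
 pin r,ang 0.15116914766373274 -65.78047267116408
 pin r,ang 0.1445418886927382 -113.84211108847907
 post r,ang 0.18897863108824475 -15.915519445978958
 post r,ang 0.21296212706978526 -32.433129126672775AttributeError: 'NoneType' object has no attribute 'degrees'

The above exception was the direct cause of the following exception:

Traceback (most recent call last):
TypeError: loop of ufunc does not support argument 0 of type NoneType which has no callable degrees method
```

```bash
python3 - <<'E'
from h import *
Cs=[]
for n in("top","side"):
    c=np.load(n+"0.npz");im=c["image"].astype(int)
    g=(im[...,1]-(im[...,0]+im[...,2])/2)
    s0=dict(top=(215,250),side=(230,215))[n][::-1] if 0 else None
    q=dict(top=[(210,260),(60,100)],side=[(210,240),(250,300)])[n]
    print(n,[im[a,b] for a,b in q])
    c0=plane(c,[285,190] if n=="top" else [257,193],.046)[0]
    P=plane(c,UV,.046);near=np.hypot(*(P-c0).T).reshape(384,512)<.17
    m=((g<6)&(im.max(2)>70)&near).astype(np.uint8)
    m=cv2.morphologyEx(m,cv2.MORPH_OPEN,np.ones((5,5)))
    cn=max(cv2.findContours(m,0,cv2.CHAIN_APPROX_NONE)[0],key=len)[:,0]
    Q=plane(c,cn,.046)
    for _ in range(8):
        A=np.c_[2*Q,np.ones(len(Q))];s=np.linalg.lstsq(A,(Q**2).sum(1),rcond=None)[0]
        rad=np.sqrt(s[2]+s[:2]@s[:2]);e=abs(np.hypot(*(Q-s[:2]).T)-rad);Q=Q[e<max(.003,2*np.median(e))]
    C=s[:2];print(n,"centre",C,"rad",rad,len(Q))
    f=lambda u,z:(lambda p:(np.hypot(*p).round(4),np.degrees(np.arctan2(p[1],p[0])).round(1)))(plane(c,u,z)[0]-C)
    for u in dict(top=[(262,165),(310,165),(309,213)],side=[(242,171),(283,177),(231,195)])[n]: print(" pin",f(u,.07))
    for u in dict(top=[(275,119),(299.5,119.5)],side=[(194,185),(203,173)])[n]: print(" post",f(u,.07))
    a=nose(c,C,near=2.35);print(" nose",a, np.degrees(a[0] or 0))
E
```

```text
top [array([134, 130, 131]), array([138, 156, 143])]
top centre [ 0.54777522 -0.05682635] rad 0.13772181677739057 260
 pin (np.float64(0.0822), np.float64(44.7))
 pin (np.float64(0.085), np.float64(-47.7))
 pin (np.float64(0.0853), np.float64(-137.9))
 post (np.float64(0.1784), np.float64(7.5))
 post (np.float64(0.1792), np.float64(-12.6))
 nose (np.float64(2.3280737171940022), 36, np.float64(0.999467659771294)) 133.3887983905495
side [array([139, 134, 135]), array([144, 164, 147])]
side centre [ 0.54745727 -0.05214806] rad 0.13837071081240554 190
 pin (np.float64(0.092), np.float64(-49.3))
 pin (np.float64(0.0885), np.float64(-135.6))
 pin (np.float64(0.0789), np.float64(40.8))
 post (np.float64(0.1769), np.float64(8.4))
 post (np.float64(0.1733), np.float64(-12.5))
 nose (np.float64(2.3149640514473906), 102, np.float64(0.9870005418964296)) 132.63766987244145
```

```bash
cat >> h.py <<'E'
C=np.array([.5477,-.0562]);GATE=np.radians(-2.5);A0=np.radians(-60)
t=np.array([np.sin(A0),-np.cos(A0)]);n=np.array([np.cos(A0),np.sin(A0)])
def rot(sg):
    y=sg*np.r_[t,0];z=np.array([0,0,-1.]);return R.from_matrix(np.c_[np.cross(y,z),y,z]).as_rotvec()
def pos(r,s,z): return np.r_[C+n*r+t*s,z]
E
python3 - <<'E'
from h import *
from cell import manip,inverse_kinematics as ik
manip.set_gripper(0,20)
o=[(np.abs(q).max() if q is not None else 9,sg) for sg in(1,-1) for q in [ik(pos(.117,0,.12),rot(sg))]]
print(o);sg=min(o)[1];r=rot(sg)
manip.move_pose(pos(.117,0,.12),r);print(manip.state()["clock"])
manip.move_linear(pos(.117,0,.054),rate=.1)
s=manip.state();f0=s["contact_force"][2];print(sg,s["clock"],s["tool_pos"]-pos(.117,0,.054),s["contact_force"],s["joint_pos"])
z=.050
while z>.040:
    a=manip.state()["clock"];manip.move_linear(pos(.117,0,z),rate=.03);s=manip.state()
    print(round(z,4),s["tool_pos"][2].round(4),s["contact_force"].round(2),round(s["clock"]-a,3))
    if s["contact_force"][2]-f0>4:break
    z-=.001
for zz in(.057,.051,.057):
    a=s["clock"];manip.move_linear(pos(.117,0,zz),rate=.06);s=manip.state();print(s["clock"]-a,s["tool_pos"][2])
E
```

```text
[(np.float64(2.32399458317407), 1), (np.float64(1.8257216672414769), -1)]
3.6917
-1 4.5 [ 0.00044559 -0.00013216  0.00032346] [-0.00646991 -0.48087716  1.11908639] [-2.94012597e-01  3.44091216e-01  1.86656265e+00  4.01826871e-05
  9.30279605e-01 -8.17576014e-01]
0.05 0.0503 [-0.   -0.61  0.54] 0.283
0.049 0.049 [-0.32 -0.04 -0.28] 0.25
0.048 0.0479 [ 0.11 -0.98 -0.22] 0.25
0.047 0.0469 [0.04 0.12 0.42] 0.25
0.046 0.0464 [-1.03  0.98  2.23] 0.25
0.045 0.0464 [-1.36  1.68  8.05] 0.25
0.35000000000000053 0.05753761787647675
0.25 0.049725938900312336
0.25 0.05771555551984012
```

```bash
python3 - <<'E'
from h import *
from cell import manip,cams
import pickle
manip.move_linear(pos(.117,0,.09),rate=.15)
manip.move_linear(pos(.088,-.068,.09),rate=.15)
manip.move_linear(pos(.088,-.068,.056),rate=.1)
a=manip.state()["clock"]
manip.move_linear(pos(.088,-.005,.056),rate=.06)
b=manip.state()["clock"]
manip.move_linear(pos(.117,0,.053),rate=.12)
print(a,b,manip.state()["clock"])
L=[]
for k in range(4):
    for nm in("side","top"):
        tt=manip.state()["clock"];c=cams.capture(nm);L.append((tt,nm,c))
        if k in(0,): cv2.imwrite(f"pics/{nm}1.png",c["image"])
        print(round(tt,3),nm,*[np.round(x,3) for x in nose(c,C,skip=(A0,.5) if 0 else (GATE,.3))])
pickle.dump(L,open("L.pkl","wb"))
E
```

```text
8.3833 9.5833 9.9833
9.983 side 0.225 152 0.26
10.033 top -1.796 351 0.77
10.083 side -0.11 148 0.266
10.133 top -1.77 362 0.757
10.183 side -0.375 140 0.304
10.233 top -1.774 366 0.759
10.283 side -0.96 119 0.271
10.333 top -1.75 368 0.756
```

View pics/side1.png

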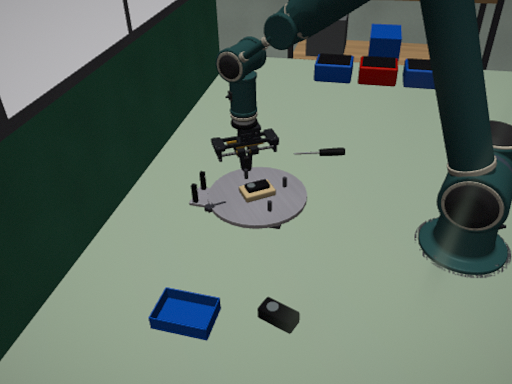

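View pics/top1.png

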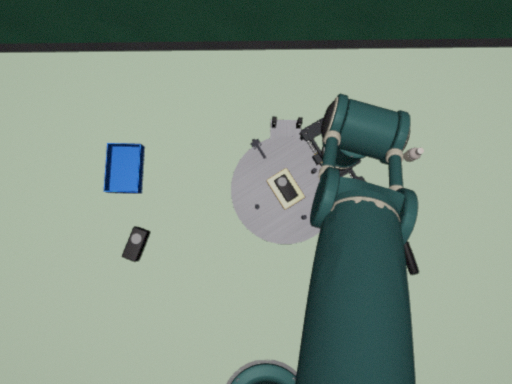

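The side picture shows the wheel turning clockwise, with the nose at (210,206) about to pass the gate and the finger clear of it. In the top picture the nose is at (256,144) and unobstructed.

```bash
python3 - <<'E'
from h import *
import pickle
for tt,nm,c in pickle.load(open("L.pkl","rb")):
    if nm=="top": print(round(tt,3),nm,nose(c,C,near=.5,win=.35))
    else: print(round(tt,3),nm,nose(c,C,near=.5,win=.28))
E
```

```text
9.983 side (np.float64(0.6763370741062865), 47, np.float64(0.9986677725887811))
10.033 top (None, 0, 0)
10.083 side (np.float64(0.5498103171613002), 44, np.float64(0.9981065929505794))
10.133 top (None, 0, 0)
10.183 side (np.float64(0.3863231711216421), 38, np.float64(0.9983068472186926))
10.233 top (None, 0, 0)
10.283 side (np.float64(0.2897398838575148), 21, np.float64(0.9989793618759942))
10.333 top (None, 0, 0)
```

```bash
python3 - <<'E'
from h import *
import pickle
for tt,nm,c in pickle.load(open("L.pkl","rb")):
    g=c["image"].max(2)
    print(round(tt,3),nm,[nose(c,C,thr=k,near=.55,win=.45) [:2] for k in(60,80,95)] , g[140:150,252:262].min() if nm=="top" else "")
E
```

```text
9.983 side [(np.float64(0.6830092100164544), 50), (np.float64(0.7001959185940607), 75), (np.float64(0.7025844541193282), 84)] 
10.033 top [(None, 0), (np.float64(0.5482656803806164), 36), (np.float64(0.5505152908909839), 49)] 70
10.083 side [(np.float64(0.5498103171613002), 44), (np.float64(0.5923763157256464), 71), (np.float64(0.5942058619239687), 82)] 
10.133 top [(None, 0), (np.float64(0.3989680906624928), 43), (np.float64(0.40396256015975457), 54)] 70
10.183 side [(np.float64(0.4004457480309732), 39), (np.float64(0.4868118425162255), 77), (np.float64(0.5005278810238073), 95)] 
10.233 top [(None, 0), (np.float64(0.25757895636220884), 38), (np.float64(0.25419655335152447), 52)] 158
10.283 side [(np.float64(0.2568921341171228), 32), (np.float64(0.4353944018918723), 60), (np.float64(0.45441990866701876), 76)] 
10.333 top [(None, 0), (np.float64(0.1354735350194192), 30), (np.float64(0.137545907488829), 38)] 157
```

```bash
cat >> h.py <<'E'
from scipy.optimize import curve_fit
def model(t,th,w,l): return th-w/l*(1-np.exp(-l*(t-10)))
def fit(D):
    D=np.array(D);p,cov=curve_fit(model,D[:,0],D[:,1],p0=[.6,1.45,.06],bounds=([-9,.2,.03],[9,3,.15]))
    return p,np.abs(model(D[:,0],*p)-D[:,1]).max()
def sample(manip,cams,D,N,gap):
    for _ in range(N):
        p=fit(D)[0];tt=manip.state()["clock"];c=cams.capture("top")
        a,k,s=nose(c,C,thr=90,near=model(tt,*p),win=.3)
        if k>20:
            e=model(tt,*p);a=e+np.angle(np.exp(1j*(a-e)));D.append((tt,a))
        print(round(tt,3),a,k)
        manip.dwell(gap)
E
python3 - <<'E'
from h import *
from cell import manip,cams
import json
D=[(10.033,.549),(10.133,.402),(10.233,.256)]
manip.dwell(2.65)
sample(manip,cams,D,10,.15)
json.dump(D,open("D.json","w"));print(fit(D),manip.state()["clock"],manip.state()["contact_force"])
E
```

```text
13.033 -3.396589078666182 57
13.233 -3.633412117269287 54
13.433 -3.8616960047460935 50
13.633 -4.099698345278689 52
13.833 -4.313080851748814 54
14.033 -4.537411821601319 59
14.233 -4.749746275299467 46
14.433 -4.97546895261184 53
14.633 -5.181462094236162 58
14.833 -5.380871085330564 52
(array([0.59645166, 1.46811446, 0.07266008]), np.float64(0.008063432500483358)) 15.0333 [-0.00245159  0.02917924 -0.60799158]h.py:25: OptimizeWarning: Covariance of the parameters could not be estimated
  D=np.array(D);p,cov=curve_fit(model,D[:,0],D[:,1],p0=[.6,1.45,.06],bounds=([-9,.2,.03],[9,3,.15]))
```

```bash
python3 - <<'E'
from h import *
from cell import manip,cams
from scipy.optimize import brentq
import json
D=[tuple(d) for d in json.load(open("D.json"))]
when=lambda th:brentq(lambda x:model(x,*fit(D)[0])-th,10,35)
now=lambda:manip.state()["clock"]
manip.dwell(when(2.9-4*np.pi)-now())
sample(manip,cams,D,11,.25)
print(fit(D))
T0=when(GATE-4*np.pi)-.22;print("T0",T0,now())
assert T0>now()
manip.dwell(T0-now());print(now())
manip.move_linear(pos(.117,0,.043),rate=.06)
s=manip.state();print(s["clock"],s["tool_pos"],s["contact_force"])
for _ in range(2):
    c=cams.capture("top");print(nose(c,C,thr=90,near=GATE,win=.17))
cv2.imwrite("pics/top2.png",cv2.resize(c["image"][80:260,200:400],None,fx=3,fy=3))
manip.dwell(.4);s=manip.state();print(s["clock"],s["contact_force"])
E
```

```text
19.758 -9.66147936911671 43
20.058 -9.87412539523378 61
20.358 -10.084185681784398 55
20.658 -10.28164730745243 49
20.958 -10.489911686627908 56
21.258 -10.680892410001384 51
21.558 -10.878493977883277 55
21.858 -11.068489434490814 61
22.158 -11.252365795732944 46
22.458 -11.426894674802332 60
22.758 -11.60353054224431 59
(array([0.59639095, 1.46860885, 0.07285893]), np.float64(0.00804330224916594))
T0 24.393637939364233 23.0583
24.3917
24.7083 [ 0.60894459 -0.15747194  0.04637382] [-2.13829132  2.65871988 15.21387125]
(np.float64(0.019822874443693905), 55, np.float64(0.9992631637118482))
(np.float64(0.015275527006986797), 57, np.float64(0.9993015832042615))
25.2083 [-1.50817537  3.4598933  15.33147394]
```

View pics/top2.png

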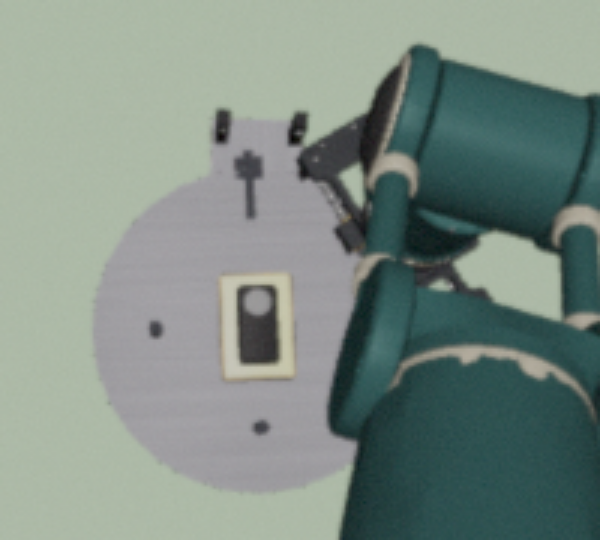

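The nose tip is at (249,163) in the crop, between the posts at (223,125) and (298,128). That is about 9 mm from the middle, and the finger holds it with 15 N.

```bash
python3 -c "
from cell import order
print(order.close_job())"
```

```text
the job is handed in; nothing more can be done
None
```

The wheel was flicked, spun untouched for about 14 s, and was braked in one go with its nose about 9 mm from the gate's middle; the fingertip was holding it with 15 N when I handed the job in, and no verdict came back.

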